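Ring the shop bell and hold up the praline carrier

ROBOT

A 6-joint arm with a two-finger parallel gripper is mounted at the origin on the work surface. World frame = base frame: x ahead of the robot, y to its left, z up, the work surface at z = 0. Lengths are in m, angles in rad, forces in N, time in s.
With the tool pointing down it reaches from about 0.35 to 0.975 m from the base axis. Payload 7.1 kg.
Tool frame: the origin (TCP) lies on the centre line of the jaws, within the pads' length; the fingertips stand r.tip_extent ahead of it and the grasp point (between the pads) lies 11 mm behind it (r.tip_extent is the distance from the TCP to the fingertips, in m); x points along the fingers, z is the direction in which the jaws open and shut, and the axes are right-handed (so a half turn about x gives the same grasp; the last joint's range is limited). The gripper opens to 88 mm and grips with 3 to 60 N. Pads are 20 mm wide; open, the fingers measure 115 mm over their backs; the gripper's body (75 mm by 178 mm) begins 61 mm behind the grasp point.
Start: joints at [1.112, 0.423, 1.63, -0, 1.089, -0.019], TCP at [0.266, 0.566, 0.231] pointing down, gripper open.
Joint ranges: [-3, 3], [-0.9, 2.11], [0.09, 2.58], [-1.31, 4.45], [0.11, 2.69], [-2.54, 2.54]. Speed limits (rad/s): [2.39, 2.39, 3.01, 3.14, 3.14, 3.14].

INTERFACE

Orientations are given as a rotation vector (axis times angle).
In Python, from station import r gives the robot as it stands.
- The arm moves only by the tool jog_arm, never from a script. Its argument "targets" is a list of rows, each a list of 6 numbers: the shift along the tool's x, y, z as a fraction of full scale, then the turn, a rotation vector about the tool's x, y, z as a fraction of full scale. In form: [[x, y, z, wx, wy, wz], ...]. A call has 1 to 5 rows; each row is the pose to reach, as a shift and turn from the pose measured when the call began, along the tool's axes at that moment; what a row does not reach only later rows make up. Full scale, the value 1, is 400 mm for a shift and 45 degrees for a turn. A row lasts 1/10 s, in which the tool goes at most 50 mm and 8.59 degrees, less where a joint would pass 70% of its speed; a pose out of reach is approached as far as the arm can. A call with a number of a shift or a turn outside -1 to 1 is refused whole. A call with a gripper value outside its range is refused whole. "fingers" is the opening, from 0 (shut) to 1 (fully open), set as the call begins (left out, the last holds). The fingers move at their own pace and stop on an object; "force" is the grip in N (left out, the last holds). Time passes only in rows, so rows that repeat a pose let the fingers close. It gives the time, the measured TCP pose, the force and the opening at its end, in the units of the state.
- r.get_obs(): the state, without advancing time (a new reading comes with each control period).
- r.grab_frame(name): name is "scene" or "top" or "wrist"; returns a dict with "color" (384x512x3 uint8, red, green, blue), "range_z" (384x512 float32, m along the optical axis (not along the pixel's ray), 0 where there is no reading), "mtx" (3x3 intrinsics, pixels), "rvec" (rotation vector, rad) and "tvec" (3), from world to camera coordinates, as OpenCV has them. Camera axes: x right, y down, z forward; pixel columns grow to the right and rows downward; lengths in m; the calibration is good to about 2 mm. A picture is of the moment at which its call begins.
- r.hand_in(): hands the job in, once; it reports no verdict.
Trained networks look in the newest picture that a camera, given by its name, has taken for a name from the list of things; names that differ only in an ending like _2 or _b are one class to them, and where a whole thing is asked for, a point or a joint stands for the part that bears it (a point fixed in the world has none). Each returns a list of dicts, best first, with "conf" (0 to 1); they miss things now and then, are a little off and sometimes report something else, mostly with a low value. They report only what shows in the picture. A call takes as long as a camera call.
- r.regions_of(name, camera): "pixels" (384x512 bool, what is visible of it) and "box" ([left, top, right, bottom] in pixels, round what is visible of it).
The state is a dict: "t": time; "q": joint angles; "qd": joint speeds; "tau": joint torques, N m; "tool_pos": TCP position; "eef_rot": TCP orientation; "ft_force": force on the tool from outside, world axes, zero at the start; "moment": the same for the moment, N m; "gripper_width": finger opening in m.
Only numpy, scipy, OpenCV 4.12 (cv2) and the standard library are available. Lean on these libraries where they do the work, as an engineer would, in place of code of your own. Each camera call takes 0.05 s, during which the arm holds its last target. There are 200 camera calls.

TASK

The three pralines in the wooden carrier are ready to be collected at the sweet-shop counter: press the desk bell's plunger all the way down to ring for a colleague, let it spring back, and then lift the carrier with the pralines (not the empty one) clear of the counter and hold it out, level and steady, with its underside about 15 cm above the counter. Keep all three pralines in the carrier, never let it tip far over, and leave everything else on the counter where it stands. Finish while still holding the carrier in the air: do not put it down or let go.

Things in the scene. Friction and masses are not known exactly. Their poses are not given: they have to be found in the camera images.
- tray: Loaded carrier, loose, 0.2 to 0.4 kg: open wooden tray 84 (x) by 150 mm (y), walls 22 mm high, 4 mm thick, floor 4 mm, two cross walls make three bays along y; a bar handle bridges it lengthwise on a 14 x 10 mm upright at each end. Origin: centre of underside, z up. Stands at the left, middle or right place (bell and empty carrier at the others), y within 35 degrees of the world's y.
- tray_grip (a point): Centre of the loaded carrier's handle bar. The bar runs along the carrier's y, 14 mm wide (along x) and 16 mm tall, its centre 90 mm above the carrier's underside; 130 mm of it is free between the uprights, and below it is open air down to the pralines' tops at about 25 mm.
- praline1: Dark domed praline, loose, 30 mm across the foot, 20 mm tall, about 18 g, lying on the floor of one end bay of the loaded carrier (-y end). Origin: centre of its underside.
- praline2: The same, in the middle bay.
- praline3: The same, in the +y end bay.
- spare_tray: The empty carrier, loose, of the same outside shape and size as the loaded one but without cross walls and with nothing in it. Leave it alone. Origin: centre of the underside, axes as the loaded one.
- bell: Steel desk bell fixed to the counter: a dome 80 mm across on a black base 86 mm across, 52 mm tall without its plunger. Origin: centre of the underside.
- plunger_top (a point): Centre of the top of the bell's plunger head, a dark steel disc 22 mm across and 10 mm thick, 68 mm above the counter when up; its underside stands 6 mm above the bell's neck.
- plunger (a joint): How far the plunger is pressed down, m: 0 up, 0.006 at its stop. A spring brings it back; it takes about 1.4 N to start and 4 N to reach the stop.
- tall_jar: Bystander, loose: closed glass jar of sweets, 92 mm across, about 158 mm tall, towards the left of the counter. Origin: centre of the underside.
- round_jar: Bystander, loose: closed glass jar of sweets, 110 mm across, about 125 mm tall, towards the right. Origin: centre of the underside.
- sweet_bowl: Bystander, loose: white bowl of sweets, 90 mm across, 34 mm tall, in the middle on the far side. Origin: centre of the underside.
- mint_tin: Bystander, loose: flat round tin, 54 mm across, 36 mm tall, near the robot. Origin: centre of the underside.
- scoop: Bystander, loose: small aluminium scoop, pan 75 x 50 x 20 mm with a round handle 85 mm long towards its -x, near the robot. Origin: under the centre of the pan.
- honey_jar: Bystander, loose: amber jar with a wooden lid, 62 mm across, 72 mm tall, on the far side. Origin: centre of the underside.

How it is judged:
By the outcome, as a careful person would: the job done as asked, in the order asked, and still so for the second after the job is handed in, while the arm keeps its last pose, push and grip.
It also fails if it takes over 48 s, if anything falls off the work surface, if the arm or the gripper's body presses on something with over 40 N, if the wrist force passes 120 N, or if a joint passes its speed limit or range.

## Working session

There is one attempt and no reset: what is moved stays moved. The work goes in short steps, Python scripts to look and compute and a tool call to move; the robot and the scene stay as the last step left them, time stands still between calls to the robot, and variables do not carry over. Pictures are saved under pics/ and viewed, about 8 in all and at most 12, crops included, and the job is handed in when it is done.

Besides the shell and the picture viewer there is one more tool, called as name(argument=value, ...) on one line, values as JSON. jog_arm: Moves the arm, as the interface text tells. Its arguments: {"type":"object","properties":{"targets":{"type":"array"},"fingers":{"type":"number"},"force":{"type":"number"}},"required":["targets"]}

```bash
mkdir -p pics; ls
python3 - <<'E'
from station import r
import cv2,numpy as np
o=r.get_obs();print(o,r.tip_extent)
for n in("top","scene"):
    f=r.grab_frame(n);cv2.imwrite(f"pics/{n}0.png",f["color"][:,:,::-1]);np.savez(f"{n}0.npz",**f)
    print(n,f["mtx"].tolist(),f["rvec"],f["tvec"])
    for k in("tray","spare_tray","bell","praline1","plunger_top","tray_grip"):
        print(k,[(d["conf"],d["box"]) for d in r.regions_of(k,n)[:3]])
a=cv2.imread("pics/top0.png");b=cv2.imread("pics/scene0.png")
E
```

```text
pics
{'t': 0.0, 'q': array([ 1.11200582e+00,  4.23819677e-01,  1.63067809e+00,  1.70793608e-06,
        1.08857695e+00, -1.89818607e-02]), 'qd': array([ 1.20875886e-03, -7.51855273e-05, -1.23599183e-03,  1.11508741e-03,
        6.75375711e-04, -2.31588086e-04]), 'tau': array([-2.02216164e-03, -5.44619393e+01, -2.73663676e+01,  6.42275345e-02,
        2.28951301e-02, -1.75363753e-04]), 'tool_pos': array([0.26583459, 0.56506007, 0.22991957]), 'eef_rot': array([-0.88022546,  1.38703805,  0.87896319]), 'ft_force': array([-0.6263914 , -0.39169942,  0.22185813]), 'moment': array([-0.01511749,  0.00489667,  0.01624666]), 'gripper_width': 0.08785742445633923} 0.008
top [[398.668405370409, 0.0, 254.99037315153763], [0.0, 398.668405370409, 192.12320565391968], [0.0, 0.0, 1.0]] [ 2.08217757 -2.14823686  0.185459  ] [0.02967337 0.55445739 1.18386724]
tray [(0.93, [308.9, 164.1, 362.1, 210.5]), (0.17, [158.3, 185.5, 208.1, 229.6])]
spare_tray [(0.56, [151.6, 186.4, 211.0, 227.4]), (0.54, [330.6, 187.0, 338.2, 194.3])]
bell [(0.78, [246.9, 191.1, 277.3, 218.2])]
praline1 [(0.65, [327.9, 184.6, 339.1, 195.9]), (0.52, [318.5, 181.9, 324.8, 187.1]), (0.5, [213.7, 239.8, 234.1, 259.6])]
plunger_top [(0.36, [256.1, 200.4, 263.8, 206.1]), (0.29, [246.9, 192.4, 278.1, 217.3])]
tray_grip [(0.92, [309.4, 166.8, 359.6, 212.1])]
scene [[405.73206923308004, 0.0, 253.59152461446385], [0.0, 405.73206923308004, 196.07723879977058], [0.0, 0.0, 1.0]] [ 1.9256316   1.40269352 -0.63008261] [-0.17396336 -0.29790522  1.72601241]
tray [(0.66, [161.9, 227.1, 168.2, 233.7]), (0.61, [150.7, 206.5, 208.2, 247.7]), (0.21, [178.1, 172.6, 216.8, 183.8])]
spare_tray [(0.57, [295.4, 166.4, 344.4, 202.9])]
bell [(0.64, [151.4, 206.2, 208.5, 249.5]), (0.56, [236.5, 189.9, 263.4, 216.3])]
praline1 [(0.43, [188.7, 227.9, 198.0, 239.7])]
plunger_top []
tray_grip [(0.6, [152.5, 203.9, 210.0, 243.0]), (0.57, [176.2, 225.5, 185.0, 236.2])]
```

View pics/top0.png

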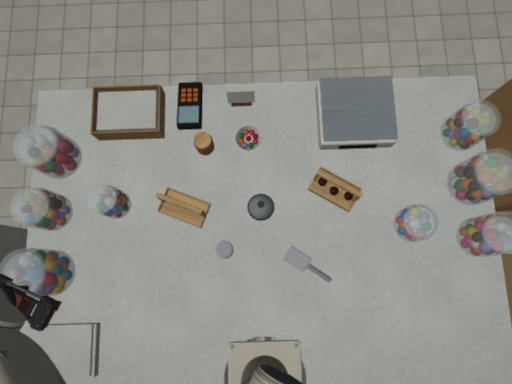

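View pics/scene0.png

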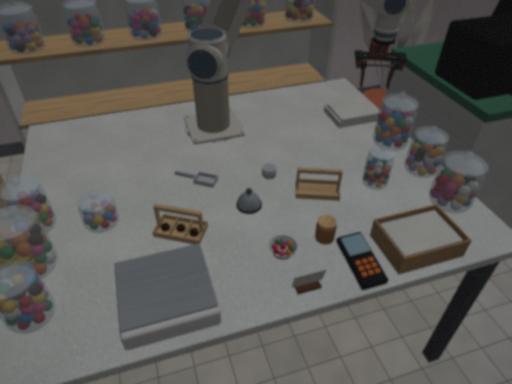

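Top view: the loaded carrier (three dark pralines) is at right (335,188), the bell in the middle (260,207), the empty carrier at left (184,207). The robot base is at the bottom, so world x is up and y is left. The scene view agrees.

```bash
cat > h.py <<'E'
import numpy as np,cv2
from scipy.spatial.transform import Rotation as R
def cloud(f):
    z=f["range_z"];v,u=np.mgrid[:384,:512];K=f["mtx"]
    p=np.stack([(u-K[0,2])/K[0,0]*z,(v-K[1,2])/K[1,1]*z,z],-1)
    P=(p-np.ravel(f["tvec"]))@R.from_rotvec(np.ravel(f["rvec"])).as_matrix()
    P[z==0]=np.nan
    return P
def line(Q):
    c=Q.mean(0);w,V=np.linalg.eigh(np.cov((Q-c).T[:2]));d=V[:,-1]
    s=(Q-c)[:,:2]@d;m=(s.max()+s.min())/2
    return c[:2]+m*d,np.degrees(np.arctan2(-d[0]*np.sign(d[1]),abs(d[1]))),np.ptp(s),np.sqrt(w[0]),c[2],len(Q)
E
python3 - <<'E'
from h import *
for n in("top","scene"):
    P=cloud(np.load(n+"0.npz"))
    def sel(c,rad,z0,z1):
        m=(np.hypot(P[...,0]-c[0],P[...,1]-c[1])<rad)&(P[...,2]>z0)&(P[...,2]<z1);return P[m]
    if n=="top":
        T=P[188,330];B=P[207,260];S=P[207,184];print(T,B,S)
    for nm,c in(("tray",T),("spare",S)):
        print(n,nm,line(sel(c,.12,.084,.11)));Q=sel(c,.12,.008,.11);print(np.nanmin(Q,0),np.nanmax(Q,0))
    Q=sel(B,.07,.06,.08);print("plunger",len(Q),Q.mean(0),Q[:,2].max());Q=sel(B,.07,.008,.03);print("base",np.nanmin(Q,0),np.nanmax(Q,0),(np.nanmin(Q,0)+np.nanmax(Q,0))/2)
    for lo in (.1,.2,.3,.4):pass
    print("tall things near", [ (k,P[v,u].round(3).tolist()) for k,u,v in [("tin",224,249),("scoop",297,259),("honey",203,140),("bowl",248,138),("rj",413,222),("tj",106,200)]] if n=="top" else "")
from station import r
o=r.get_obs();print(R.from_rotvec(o["eef_rot"]).as_matrix().round(3).tolist())
E
```

```text
[ 0.56873177 -0.22789357  0.01074542] [ 0.50545397 -0.00169782  0.06936601] [0.50839509 0.2243054  0.09776874]
top tray (array([ 0.56378709, -0.2385142 ]), np.float64(-31.57737755493484), np.float64(0.14862435084983555), np.float64(0.004436531047293409), np.float64(0.09510334733069713), 272)
[ 0.49104233 -0.32352745  0.00801195] [ 0.6367589  -0.15444195  0.10479478]
top spare (array([0.52038141, 0.24304511]), np.float64(-22.565819137623347), np.float64(0.1493948145956146), np.float64(0.004226344564064362), np.float64(0.09613658651749818), 243)
[0.45370972 0.15948934 0.0080054 ] [0.58700124 0.32816182 0.10381633]
plunger 40 [ 0.5143755  -0.001746    0.06746666] 0.07171887681249654
base [ 0.47296525 -0.04002852  0.00814895] [0.55705833 0.03697688 0.02987126] [ 0.51501179 -0.00152582  0.01901011]
tall things near [('tin', [0.384, 0.113, 0.036]), ('scoop', [0.348, -0.112, 0.002]), ('honey', [0.724, 0.171, 0.069]), ('bowl', [0.739, 0.03, 0.032]), ('rj', [0.442, -0.446, 0.102]), ('tj', [0.529, 0.442, 0.14])]
scene tray (array([ 0.57249348, -0.24163155]), np.float64(-31.67376998491627), np.float64(0.1519079609578045), np.float64(0.004438651379693026), np.float64(0.09382716714610144), 304)
[ 0.49677799 -0.32611233  0.00800412] [ 0.64325716 -0.15566175  0.1018561 ]
scene spare (array([0.52935929, 0.24092859]), np.float64(-22.3738907538451), np.float64(0.1491734009617528), np.float64(0.004551453143137599), np.float64(0.09365595847915216), 245)
[0.46211723 0.15667095 0.00814196] [0.59318216 0.32195905 0.10154922]
plunger 31 [ 0.52286836 -0.00305606  0.06589735] 0.06991724153122222
base [ 0.50102256 -0.04441954  0.00803112] [0.56444487 0.03459753 0.02984174] [ 0.53273372 -0.00491101  0.01893643]
tall things near 
[[0.0, -0.905, 0.426], [0.0, 0.426, 0.905], [-1.0, -0.0, 0.0]]
```

jog_arm(targets=[[0,-0.12,-0.1,0.15,0,0],[0,-0.2,-0.17,0.3,0,0],[0,-0.3,-0.26,0.45,0,0],[0,-0.4,-0.35,0.6,0,0],[0,-0.46,-0.4,0.7,0,0]], fingers=0)

```text
t: 1.2
tool_pos: [0.3648, 0.3403, 0.2309]
eef_rot: [-0.452, 1.523, 0.452]
ft_force: [0.6, 1.1, 0.5]
gripper_width: 0.0515
```

```bash
cat >> h.py <<'E'
def goto(o,p,yaw=None):
    M=R.from_rotvec(o["eef_rot"]).as_matrix();d=M.T@(np.array(p)-o["tool_pos"])
    s=[*(d/.4).round(3)]
    if yaw is not None:
        a=np.radians(yaw);z=np.array([np.cos(a),np.sin(a),0]);x=np.array([0,0,-1.])
        T=np.stack([x,np.cross(z,x),z],1);s+=[*(R.from_matrix(M.T@T).as_rotvec()/(np.pi/4)).round(3)]
    return [float(v) for v in s]
E
python3 - <<'E'
from h import *
from station import r
o=r.get_obs();print(o["t"],o["tool_pos"],o["gripper_width"],o["q"])
print(goto(o,[.515,-.002,.2],0))
E
```

```text
1.2 [0.36480387 0.34034025 0.23085021] 0.05150843929143512 [ 7.26969466e-01  2.37579529e-01  1.90396397e+00 -2.05617871e-04
  9.99805564e-01  1.50133982e-01]
[0.077, -0.922, -0.152, 0.735, 0.0, 0.0]
```

jog_arm(targets=[[0,-0.12,-0.02,0.15,0,0],[0,-0.24,-0.04,0.3,0,0],[0,-0.36,-0.06,0.45,0,0],[0,-0.48,-0.08,0.6,0,0],[0,-0.6,-0.1,0.735,0,0]])

```text
t: 1.7
tool_pos: [0.4628, 0.1155, 0.2312]
eef_rot: [0.004, 1.57, -0.004]
ft_force: [1.0, 1.3, -0.1]
gripper_width: 0.0115
```

Run:
```python
from h import *
from station import r
o=r.get_obs();print(o["t"],o["tool_pos"],o["gripper_width"])
print(goto(o,[.515,-.002,.2],0))
```

```text
1.7 [0.46275951 0.11547341 0.23123489] 0.011523223844352021
[0.078, -0.293, 0.132, -0.006, 0.001, -0.0]
```

jog_arm(targets=[[0,-0.1,0.05,0,0,0],[0.02,-0.2,0.1,0,0,0],[0.05,-0.293,0.132,0,0,0],[0.078,-0.293,0.132,0,0,0],[0.078,-0.293,0.132,0,0,0]])

```text
t: 2.2
tool_pos: [0.514, -0.0027, 0.1987]
eef_rot: [0.006, 1.573, -0.005]
ft_force: [0.1, 0.6, 1.4]
gripper_width: 0.0003
```

Run:
```python
from h import *
from station import r
o=r.get_obs();print(o["t"],o["tool_pos"],o["gripper_width"])
f=r.grab_frame("wrist");cv2.imwrite("pics/w1.png",f["color"][:,:,::-1])
P=cloud(f);M=R.from_rotvec(np.ravel(f["rvec"])).as_matrix()
print("cam pos",-M.T@np.ravel(f["tvec"]),M.tolist())
m=(abs(P[...,0]-.515)<.06)&(abs(P[...,1])<.06)
q=P[m&(P[...,2]>.063)&(P[...,2]<.075)];print("pl",len(q),q.mean(0),(q.max(0)+q.min(0))/2,np.ptp(q,0))
q=P[m&(P[...,2]>.006)&(P[...,2]<.03)];print("base",len(q),q.min(0),q.max(0))
for k in("plunger_top","bell"):
  for d in r.regions_of(k,"wrist")[:2]:print(k,d["conf"],d["box"],np.nanmedian(P[d["pixels"]],0))
```

```text
2.2 [ 0.51404926 -0.00271839  0.1986747 ] 0.0003478753603834151
cam pos [0.51488915 0.06789453 0.35187652] [[0.9999724387947783, -0.0072204876415730024, -0.0017280651148066772], [-0.006532290569559432, -0.9662741825090545, 0.25743258029311844], [-0.003528573470676949, -0.25741419691748924, -0.9662947171513389]]
pl 321 [ 0.51626465 -0.00324215  0.0670342 ] [ 0.51609534 -0.00339397  0.06618174] [0.02110212 0.02056466 0.00621975]
base 1166 [ 0.47353925 -0.04681722  0.00605502] [0.55802437 0.03801352 0.02998391]
plunger_top 0.54 [243.3, 179.4, 265.6, 194.3] [ 0.51611614 -0.0033606   0.06705268]
plunger_top 0.46 [103.7, 46.9, 164.0, 103.4] [0.38904484 0.11258031 0.03501015]
bell 0.9 [221.6, 144.3, 289.4, 212.2] [0.5160656  0.00453259 0.03642736]
```

View pics/w1.png

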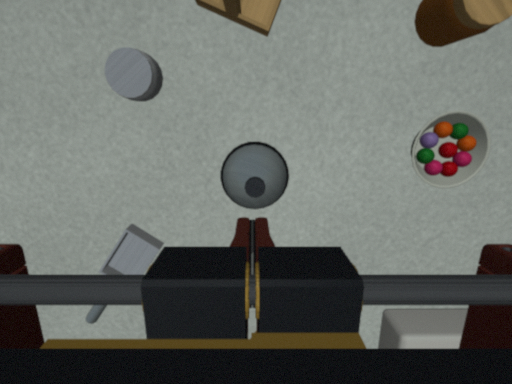

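The wrist view shows the bell dome at (255,175) with the plunger at (255,187), which puts the plunger at about (0.516, -0.003). The fingertips are right above it.

jog_arm(targets=[[0.1,-0.002,0.005,0,0,0],[0.19,-0.002,0.005,0,0,0],[0.25,-0.002,0.005,0,0,0],[0.285,-0.002,0.005,0,0,0],[0.285,-0.002,0.005,0,0,0]])

```text
t: 2.85
tool_pos: [0.516, -0.0009, 0.0854]
eef_rot: [0.002, 1.572, -0.001]
ft_force: [-0.6, -0.5, 0.1]
gripper_width: 0.0006
```

jog_arm(targets=[[0.015,0,0,0,0,0],[0.02,0,0,0,0,0],[0.02,0,0,0,0,0],[0.025,0,0,0,0,0],[0.025,0,0,0,0,0]])

```text
t: 3.35
tool_pos: [0.5167, -0.0009, 0.0759]
eef_rot: [0.002, 1.571, -0.002]
ft_force: [0.5, -0.2, 1.1]
gripper_width: 0.0003
```

jog_arm(targets=[[0.005,0,0,0,0,0],[0.01,-0.002,0,0,0,0],[0.015,-0.003,0,0,0,0],[0.017,-0.004,0,0,0,0],[0.017,-0.004,0,0,0,0]])

```text
t: 3.85
tool_pos: [0.5169, -0.0019, 0.0701]
eef_rot: [0.004, 1.57, -0.001]
ft_force: [-4.0, 6.4, 15.9]
gripper_width: 0.0005
```

At the stop: z dropped 6 mm and the force is 16 N, well over the 4 N needed. I'll release straight up.

jog_arm(targets=[[-0.02,0.002,0,0,0,0],[-0.05,0.002,0,0,0,0],[-0.15,0,0,0,0,0],[-0.25,0,0,0,0,0],[-0.35,0,0,0,0,0]], fingers=0.7)

```text
t: 4.35
tool_pos: [0.5164, -0.0024, 0.2117]
eef_rot: [0.003, 1.571, -0.002]
ft_force: [0.6, -0.1, 1.0]
gripper_width: 0.0368
```

Run:
```python
from h import *
from station import r
o=r.get_obs();print(o["t"],o["tool_pos"],o["gripper_width"])
f=r.grab_frame("wrist")
P=cloud(f)
m=(abs(P[...,0]-.515)<.06)&(abs(P[...,1])<.06)
q=P[m&(P[...,2]>.06)&(P[...,2]<.08)];print("pl",len(q),q.mean(0),np.percentile(q[:,2],[10,50,90]))
print(goto(o,[.568,-.24,.23],-31.6))
```

```text
4.35 [ 0.51639148 -0.00241389  0.21171635] 0.03677368564939453
pl 308 [ 0.51623266 -0.00298028  0.06685915] [0.06577196 0.06711552 0.06798197]
[-0.046, -0.593, 0.131, 0.698, -0.0, -0.001]
```

The plunger is back up (top at 67 mm, as before). Next, move over the carrier.

jog_arm(targets=[[-0.046,-0.12,0.03,0.15,0,0],[-0.046,-0.24,0.06,0.3,0,0],[-0.046,-0.36,0.09,0.45,0,0],[-0.046,-0.48,0.11,0.6,0,0],[-0.046,-0.593,0.131,0.698,0,0]])

```text
t: 4.9
tool_pos: [0.5714, -0.242, 0.237]
eef_rot: [0.438, 1.517, -0.432]
ft_force: [0.8, 0.6, -0.9]
gripper_width: 0.0615
```

jog_arm(targets=[[0,0,0,0,0,0],[0,0,0,0,0,0]], fingers=0.7)

```text
t: 5.1
tool_pos: [0.5709, -0.2432, 0.2367]
eef_rot: [0.439, 1.517, -0.434]
ft_force: [-1.0, 0.4, 0.8]
gripper_width: 0.0615
```

Run:
```python
from h import *
from station import r
o=r.get_obs();print(o["t"],o["tool_pos"],o["gripper_width"],o["q"])
f=r.grab_frame("wrist");cv2.imwrite("pics/w2.png",f["color"][:,:,::-1])
P=cloud(f)
m=(np.hypot(P[...,0]-.568,P[...,1]+.24)<.13)&(P[...,2]>.094)&(P[...,2]<.106)
g,a,*rest=line(P[m]);print(g,a,rest)
q=P[(np.hypot(P[...,0]-.568,P[...,1]+.24)<.13)&(P[...,2]>.017)&(P[...,2]<.027)];print(cv2.minAreaRect((q[:,:2]*1000).astype(np.float32)))
print(goto(o,[*g,.15],a))
```

```text
5.1 [ 0.57088646 -0.24318295  0.23667934] 0.06145603359854284 [-0.4241832   0.40643226  1.64096883  0.00536755  1.08604254  0.13096863]
[ 0.56582097 -0.24123575] -31.708338504634032 [np.float64(0.14951905920252961), np.float64(0.003979647044701797), np.float64(0.0970422880229455), 1736]
((598.7742919921875, -262.2784729003906), (149.8446502685547, 163.08238220214844), 58.06352996826172)
[0.217, -0.004, -0.015, -0.005, 0.01, -0.007]
```

View pics/w2.png

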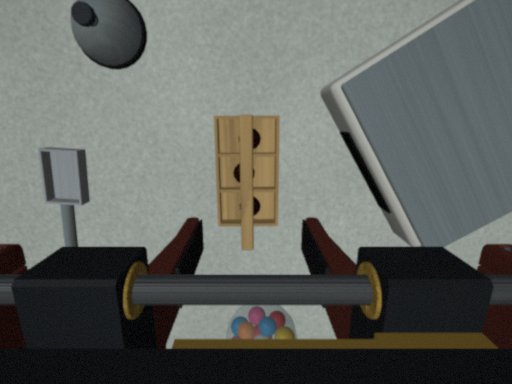

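The wrist view shows the carrier's bar running (247,115) to (247,250), centred between the fingers at (190–310). All three pralines are in place, and the bell is at upper left. The grey box on the right could come near the gripper body, so I'll check its height and edge.

Run:
```python
from h import *
P=cloud(np.load("top0.npz"));g=np.array([.566,-.241]);a=np.radians(-31.7);z=np.array([np.cos(a),np.sin(a)]);y=np.array([-z[1],z[0]])
s=(P[...,:2]-g)@z;t=(P[...,:2]-g)@y
for lo in np.arange(-.15,.2,.025):
    m=(s>lo)&(s<lo+.025)&(abs(t)<.06)&(abs(s)>0);print(round(lo,3),np.nanmax(P[...,2][m]).round(3))
print(P[110,357])
```

```text
-0.15 0.005
-0.125 0.005
-0.1 0.006
-0.075 0.005
-0.05 0.027
-0.025 0.105
-0.0 0.101
0.025 0.027
0.05 0.007
0.075 0.006
0.1 0.059
0.125 0.086
0.15 0.087
0.175 0.087
[ 0.8023129  -0.31638738  0.07920896]
```

jog_arm(targets=[[0.08,-0.004,-0.015,-0.005,0,0],[0.16,-0.004,-0.015,-0.005,0,0],[0.217,-0.004,-0.015,-0.005,0,0],[0.217,-0.004,-0.015,-0.005,0,0],[0.217,-0.004,-0.015,-0.005,0,0]])

```text
t: 5.65
tool_pos: [0.5657, -0.2387, 0.1502]
eef_rot: [0.434, 1.52, -0.428]
ft_force: [0.1, -0.2, -0.9]
gripper_width: 0.0613
```

Run:
```python
from h import *
from station import r
o=r.get_obs();print(o["t"],o["tool_pos"],o["gripper_width"])
f=r.grab_frame("wrist")
P=cloud(f)
m=(np.hypot(P[...,0]-.568,P[...,1]+.24)<.1)&(P[...,2]>.094)&(P[...,2]<.104)
g,a,*rest=line(P[m]);print(g,a,rest)
print(goto(o,[*g,.079],a))
print(goto(o,[.5659,-.2411,.079],-31.7))
```

```text
5.65 [ 0.56573004 -0.23871074  0.15023799] 0.0613240990270633
[ 0.57180246 -0.2318171 ] -31.68573801119295 [np.float64(0.1270701384533192), np.float64(0.004023886262251943), np.float64(0.0970009772650468), 2902]
[0.178, 0.022, 0.003, 0.004, 0.008, -0.007]
[0.178, -0.006, 0.002, 0.004, 0.008, -0.007]
```

jog_arm(targets=[[0.06,-0.006,0.003,0.004,0.008,-0.007],[0.12,-0.006,0.003,0.004,0.008,-0.007],[0.16,-0.006,0.003,0.004,0.008,-0.007],[0.178,-0.006,0.003,0.004,0.008,-0.007],[0.178,-0.006,0.003,0.004,0.008,-0.007]])

```text
t: 6.2
tool_pos: [0.5668, -0.2416, 0.0797]
eef_rot: [0.434, 1.526, -0.433]
ft_force: [1.0, 0.3, 1.4]
gripper_width: 0.0617
```

jog_arm(targets=[[0,0,0,0,0,0],[0,0,0,0,0,0],[0,0,0,0,0,0],[0,0,0,0,0,0],[0,0,0,0,0,0]], fingers=0, force=30)

```text
t: 6.7
tool_pos: [0.5669, -0.2417, 0.08]
eef_rot: [0.433, 1.525, -0.433]
ft_force: [0.4, -0.6, -0.0]
gripper_width: 0.0249
```

jog_arm(targets=[[0,0,0,0,0,0],[0,0,0,0,0,0],[0,0,0,0,0,0]])

```text
t: 7.0
tool_pos: [0.5667, -0.2417, 0.08]
eef_rot: [0.434, 1.525, -0.433]
ft_force: [-0.8, 0.2, 0.9]
gripper_width: 0.0136
```

Run:
```python
from h import *
from station import r
o=r.get_obs();print(o["t"],o["tool_pos"],o["gripper_width"],o["ft_force"],o["moment"])
print(goto(o,[.566,-.241,.12],-31.7))
```

```text
7.0 [ 0.56671063 -0.24166855  0.07996987] 0.013619499401028017 [-0.78148785  0.17356666  0.85958404] [-0.02048514  0.21778816  0.00969742]
[-0.1, 0.001, -0.002, -0.0, 0.002, -0.001]
```

jog_arm(targets=[[0,0,0,0,0,0],[-0.01,0,0,0,0,0],[-0.025,0,0,0,0,0],[-0.045,0,0,0,0,0],[-0.07,0,0,0,0,0]])

```text
t: 7.5
tool_pos: [0.5665, -0.2416, 0.1085]
eef_rot: [0.434, 1.526, -0.433]
ft_force: [-1.1, -0.1, -4.0]
gripper_width: 0.0141
```

jog_arm(targets=[[-0.03,0,0,0,0,0],[-0.06,0,0,0,0,0],[-0.09,0,0,0,0,0],[-0.12,0,0,0,0,0],[-0.15,0,0,0,0,0]])

```text
t: 8.0
tool_pos: [0.5664, -0.2416, 0.1697]
eef_rot: [0.434, 1.526, -0.433]
ft_force: [-0.2, 0.2, -3.5]
gripper_width: 0.0141
```

jog_arm(targets=[[-0.03,0,0,0,0,0],[-0.06,0,0,0,0,0],[-0.09,0,0,0,0,0],[-0.11,0,0,0,0,0],[-0.12,0,0,0,0,0]])

```text
t: 8.5
tool_pos: [0.5667, -0.2417, 0.2188]
eef_rot: [0.434, 1.525, -0.433]
ft_force: [-0.3, 0.6, -3.5]
gripper_width: 0.0138
```

Run:
```python
from h import *
from station import r
o=r.get_obs();print(o["t"],o["tool_pos"],o["gripper_width"],o["ft_force"],o["moment"])
print(goto(o,[.566,-.241,.230],-31.7))
ims=[]
for n in("top","scene","wrist"):
    f=r.grab_frame(n);P=cloud(f);c=f["color"][:,:,::-1]
    ims.append(c if n=="wrist" else c[120:290,(110 if n=="scene" else 240):][:,:200])
    m=(np.hypot(P[...,0]-.568,P[...,1]+.24)<.12)&(P[...,2]>.13)&(P[...,2]<.2);Q=P[m]
    if len(Q):print(n,len(Q),Q[:,2].min(),Q[:,2].max())
    u=np.array([.852,-.525]);v=np.array([.525,.852])
    for s in(-1,1):
        q=Q[(s*((Q[:,:2]-[.566,-.241])@v)>.06)&(Q[:,2]>.15)&(Q[:,2]<.185)];print(' end y',s,len(q),np.percentile(q[:,2],[5,50,95]).round(4) if len(q) else 0)
    m=(np.hypot(P[...,0]-.566,P[...,1]+.241)<.12)&(P[...,2]>.232)&(P[...,2]<.258)
    for s in(-1,1):
        q=P[m];q=q[(s*((q[:,:2]-[.566,-.241])@v)>.03)];print(' bar',s,len(q),np.percentile(q[:,2],[50,90]).round(4) if len(q) else 0)
    q=[(round(d["conf"],2),np.nanmedian(P[d["pixels"]],0).round(3).tolist()) for d in r.regions_of("praline1",n)[:5]];print(q)
a=cv2.resize(ims[0],(400,340));b=cv2.resize(ims[1],(400,340))
cv2.imwrite("pics/lift.png",np.hstack([a,b]));cv2.imwrite("pics/lw.png",ims[2])
```

```text
8.5 [ 0.56667927 -0.24168804  0.21877931] 0.013802358043527155 [-0.26320646  0.59762345 -3.47481754] [-0.00521072  0.16277269 -0.00826581]
[-0.028, 0.001, -0.002, -0.0, 0.003, -0.001]
top 379 0.13597853285871042 0.19823676772437043
 end y -1 0 0
 end y 1 56 [0.1515 0.1598 0.1753]
 bar -1 0 0
 bar 1 67 [0.2352 0.2381]
[(0.55, [0.588, -0.201, 0.159])]
scene 1398 0.13460042418772714 0.19992967712983445
 end y -1 113 [0.1506 0.1588 0.1801]
 end y 1 124 [0.1509 0.1585 0.1802]
 bar -1 0 0
 bar 1 61 [0.2351 0.2367]
[(0.52, [0.554, -0.284, 0.154]), (0.47, [0.572, -0.24, 0.155]), (0.43, [0.603, -0.205, 0.156])]
wrist 9893 0.13814724849146173 0.1609836328217462
 end y -1 0 0
 end y 1 720 [0.1558 0.1584 0.1597]
 bar -1 811 [0.2344 0.2351]
 bar 1 2575 [0.2344 0.2353]
[(0.51, [0.554, -0.232, 0.157]), (0.43, [0.52, -0.021, 0.035])]
```

View pics/lift.png

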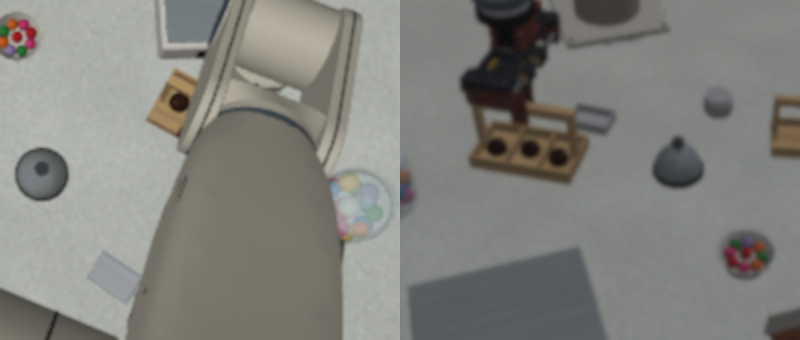

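View pics/lw.png

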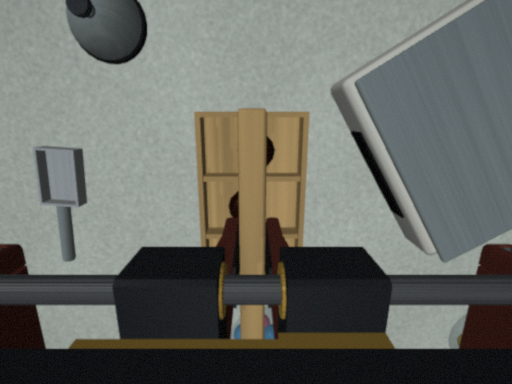

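In the scene crop, all three pralines sit in their bays at (495,147), (530,149) and (558,157). The carrier is level: both bar ends read 0.2344 in the wrist view. The underside is at about 0.138, so it needs another 12 mm.

jog_arm(targets=[[-0.015,0,0,0,0,0],[-0.03,0,0,0,0,0],[-0.03,0,0,0,0,0],[-0.03,0,0,0,0,0],[-0.03,0,0,0,0,0]])

```text
t: 9.3
tool_pos: [0.5659, -0.2414, 0.229]
eef_rot: [0.434, 1.527, -0.433]
ft_force: [-0.2, -0.8, -3.9]
gripper_width: 0.0137
```

jog_arm(targets=[[0,0,0,0,0,0],[0,0,0,0,0,0],[0,0,0,0,0,0],[0,0,0,0,0,0],[0,0,0,0,0,0]])

```text
t: 9.8
tool_pos: [0.5659, -0.2413, 0.2289]
eef_rot: [0.434, 1.527, -0.433]
ft_force: [-0.6, 1.6, -4.1]
gripper_width: 0.0141
```

Run:
```python
from h import *
from station import r
f=r.grab_frame("wrist");P=cloud(f);v=np.array([.525,.852])
q=P[(np.hypot(P[...,0]-.566,P[...,1]+.241)<.12)&(P[...,2]>.235)&(P[...,2]<.258)]
for s in(-1,1):
    k=q[s*((q[:,:2]-[.566,-.241])@v)>.03];print(s,len(k),np.median(k[:,2]))
o=r.get_obs();print(o["t"],o["tool_pos"],o["gripper_width"],o["ft_force"],abs(o["qd"]).max())
r.regions_of
f=r.grab_frame("scene");P=cloud(f)
print([(d["conf"],np.nanmedian(P[d["pixels"]],0).round(3).tolist()) for d in r.regions_of("praline1","scene")[:4]])
r.hand_in()
```

```text
-1 812 0.246019478362962
1 2578 0.24600538077942594
9.85 [ 0.56590738 -0.2413657   0.22893041] 0.01375394127051809 [ 0.09486643  0.33100038 -3.85095033] 0.0024160381633972702
[(0.51, [0.523, 0.244, 0.012]), (0.47, [0.571, -0.239, 0.166])]
the job is handed in; nothing more can be done
```

The bell was rung and the loaded carrier is lifted and held in the air. I handed the job in at about 9.9 s.

- **Bell:** I pressed the plunger 6 mm down to its stop, with 16 N read at the wrist. Afterwards its top was back at about 67 mm, as before.
- **Carrier:** I gripped the loaded carrier at the middle of its bar with 30 N and lifted it straight up. The underside is about 0.149 m above the counter. Both ends of the bar read 0.246 m, so it is level, and the arm was still, carrying about 3.9 N.
- **Pralines:** After the main lift, the scene picture showed all three in their bays. In the last check, after a final 10 mm raise, the detector found only one in the carrier, plus a false hit at the empty carrier. I did not view a picture after that raise. The wrist load stayed steady, with no sign of a loss.
- **Other things:** I did not measure the bystanders again at the end. The pictures after the lift showed nothing obviously out of place, and the planned path kept clear of them.

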